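# Slide the tin between the jig brackets

## Task

Push the tin with the orange lid along the bench, through the gap between the two red steel brackets, and leave it standing wholly inside the yellow painted ring beyond them. Keep it flat on the bench all the way, touch neither bracket with the tin or the robot, and leave the tin with the blue lid where it stands.

Things in the scene. Friction and masses are not known exactly. Their poses are not given: they have to be found in the camera images.
- orange_tin: The tin to push: closed, round, steel, flat orange lid and orange band, 96 mm diameter, 50 mm high, 0.4 to 0.8 kg, loose. Too wide to grasp; pushed at its side near the bench, it slides. Starts nearer the robot than the brackets, off to the left or right, with free bench between it and the place in front of the gap. Origin: centre of its underside, z up.
- blue_tin: A bystander: the same tin, same size, with a blue lid and a blue band, loose, on the opposite side of the gap from the orange one. It stays where it is. Origin: centre of its underside.
- brackets: Two fixed red steel angle brackets bolted to the bench, listed as one thing: each has a 60 by 60 mm foot and is 50 mm high. Origin: on the bench midway between them; x points through the gap, away from the robot (within 5 degrees of straight ahead). Bracket centres at y = +140 and -140 mm, inner faces at +110 and -110 mm (gap 220 mm), each reaching 30 mm either way in x.
- ring: A yellow ring painted flat on the bench (no height to feel), 140 mm inside and 160 mm outside diameter, about 80 mm beyond the line between the brackets. Origin: its centre, on the bench.
Not all that is in view belongs to the job. Leave any pink look-alike of the orange_tin alone.

How it is judged (in metres and radians):
On the way:
1. the orange-lidded tin passes through the gap between the brackets (x of orange_tin in the frame of brackets between -0.03 and 0.03 m and y of orange_tin in the frame of brackets between -0.08 and 0.08 m).
At the end, for the whole second after the job is handed in: The orange-lidded tin rests flat on the bench wholly inside the yellow ring (its centre within 22 mm of the ring's centre), and the blue-lidded tin is within 20 mm of where it stood (horizontal distance between orange_tin and ring below 0.022 m and angle between orange_tin's own z axis and vertical below 0.1 rad and height (world z) of orange_tin below 0.01 m and linear speed of orange_tin below 0.02 m/s and distance of blue_tin from where it was at the start of the episode below 0.02 m); the robot touches nothing.
It fails at once if a bracket is touched by a tin or by the robot (contact force between brackets and anything else above 0.5 N).
It fails at once if the orange-lidded tin is lifted off the bench or tipped (height (world z) of orange_tin above 0.015 m or angle between orange_tin's own z axis and vertical above 0.2 rad).
It fails at once if the blue-lidded tin is pushed away from its place (distance of blue_tin from where it was at the start of the episode above 0.02 m).
It also fails if it takes over 51 s, if anything falls off the work surface, if the arm or the gripper's body presses on something with over 40 N, if the wrist force passes 120 N, or if a joint passes its speed limit or range.

## Robot

A 6-joint arm with a two-finger parallel gripper is mounted at the origin on the work surface. World frame = base frame: x ahead of the robot, y to its left, z up, the work surface at z = 0. Lengths are in mm, angles in degrees, forces in N, time in s.
With the tool pointing down it reaches from about 300 to 850 mm from the base axis. Payload 4.2 kg.
Tool frame: the origin (TCP) lies at the very end of the fingers, on their centre line; the grasp point (between the pads) lies 19 mm behind it; z points along the fingers, y is the line along which they close (so a half turn about z gives the same grasp; the last joint's range is limited). The gripper opens to 91 mm and grips with 3 to 60 N. Pads are 32 mm wide; open, the fingers measure 118 mm over their backs; the gripper's body (76 mm by 178 mm) begins 60 mm behind the grasp point.
Start: joints at [-72.078, 18.312, 89.639, -0, 72.044, -1.146], TCP at [187.851, -543.466, 213.976] pointing down, gripper open.
Joint ranges: [-177.97, 177.97], [-48.28, 115.42], [12.27, 149.76], [-77.06, 257.06], [2.81, 150.46], [-146.56, 146.56]. Speed limits (degrees/s): [147.25, 147.25, 180, 180, 180, 180].

## Interface

Orientations are given as [roll, pitch, yaw] about the fixed x, y, z axes, in that order (R = Rz(yaw) Ry(pitch) Rx(roll)).
In Python, from workcell import * gives the robot as it stands.
- The arm moves only by the tool move_arm, never from a script. Its argument "motion" is a list of rows, each a list of 3 entries, a list of its own where there are three numbers: the finger opening in mm, from 0 to 91.2, then the shift along the world's x, y, z in units of 25 mm (1.0 is 25 mm), then the turn, a rotation vector about the world's x, y, z in units of 4 degrees (1.0 is 4 degrees). In form: [[grip, [x, y, z], [ax, ay, az]], ...]. A call has 1 to 20 rows; each row shifts and turns the commanded pose from where the row before left it; what a row does not reach is not made up. A row lasts 1/12 s, in which the tool goes at most 41.7 mm and 7.16 degrees, less where a joint would pass 70% of its speed; a pose out of reach is approached as far as the arm can. A call with a number of a shift or a turn outside -1 to 1 is refused whole. A call with a gripper value outside its range is refused whole. The fingers move at their own pace and stop on an object; "grip_force" is the grip in N (left out, the last holds). Time passes only in rows, so rows that do not move let the fingers close. It gives the time, the measured TCP pose, the force, the opening and the grip force at its end, in the units of the state.
- state(): the state, without advancing time (a new reading comes with each control period).
- grab_frame(name): name is "scene" or "top" or "wrist"; returns the picture (384x512x3 uint8, blue, green, red); there is no depth.
- camera_info(name): a dict with "fx", "fy", "cx", "cy" (pixels), "k1" (the pictures are not rectified: a ray, as slopes to the right and down, at radius r is drawn at 1 + k1 r^2 times it, then the intrinsics apply), "rvec" (rotation vector, rad) and "tvec" (3), from world to camera coordinates, as OpenCV has them. Camera axes: x right, y down, z forward; pixel columns grow to the right and rows downward; lengths in mm; the calibration is good to about 2 mm. A picture is of the moment at which its call begins: read the wrist's pose just before it. camera_info takes no time and is no camera call; for the wrist camera it gives the pose at the moment of the call.
- job_done(): hands the job in; it is judged then, once.
The state is a dict: "time_s": time; "qpos": joint angles; "qvel": joint speeds; "effort": joint torques, N m; "ee_pos": TCP position; "ee_rot": TCP orientation; "force": force on the tool from outside, world axes, zero at the start; "torque": the same for the moment, N m; "gripper_width": finger opening in mm; "gripper_force": force on a finger pad.
Only numpy, scipy, OpenCV 4.12 (cv2) and the standard library are available. Lean on these libraries where they do the work, as an engineer would, in place of code of your own. Each camera call takes 0.05 s, during which the arm holds its last target. There are 200 camera calls.

## Working session

There is one attempt and no reset: what is moved stays moved. The work goes in short steps, Python scripts to look and compute and a tool call to move; the robot and the scene stay as the last step left them, time stands still between calls to the robot, and variables do not carry over. Pictures are saved under pics/ and viewed, at most 10 in all, crops included, and the job is handed in when it is done.

Besides the shell and the picture viewer there is one more tool, called as a command line: name --argument value ..., lists and objects as JSON in quotes. move_arm: Moves the arm, as the interface text tells. Shifts and turns lie within -1 to 1; 1 stands for 25 mm of shift or 4 degrees of turn. Its arguments: {"type":"object","properties":{"motion":{"type":"array","items":{"type":"array"}},"grip_force":{"type":"number"}},"required":["motion"]}

```bash
mkdir -p pics
cat > h.py <<'E'
from workcell import *
import numpy as np, cv2
def cam(n):
    c=camera_info(n); K=np.array([[c["fx"],0,c["cx"]],[0,c["fy"],c["cy"]],[0,0,1.]])
    R=cv2.Rodrigues(np.array(c["rvec"],float))[0]; return K,c["k1"],R,np.array(c["tvec"],float).ravel()
def px2w(n,pts,z):
    K,k1,R,t=cam(n); out=[]
    u=cv2.undistortPoints(np.array(pts,float).reshape(-1,1,2),K,np.array([k1,0,0,0.])).reshape(-1,2)
    C=-R.T@t
    for a in u:
        d=R.T@np.array([a[0],a[1],1]); out.append(C+d*(z-C[2])/d[2])
    return np.array(out)
E
python3 - <<'E'
from h import *
a=grab_frame("top"); cv2.imwrite("pics/top0.png",cv2.resize(a,(800,600)))
cv2.imwrite("pics/top0raw.png",a)
b=grab_frame("scene"); cv2.imwrite("pics/scene0.png",b)
print(state()); print(cam("top"))
E
```

```text
{'time_s': 0.1, 'qpos': array([-7.20767150e+01,  1.83469689e+01,  8.96993869e+01, -1.04631836e-03,
        7.20437375e+01, -1.14614544e+00]), 'qvel': array([-0.07434477, -0.14041833, -0.12713753,  0.02294249,  0.01423692,
        0.04760751]), 'effort': array([ 9.93839640e-04, -4.13328552e+01, -2.32510632e+01,  7.31624337e-02,
        4.21946123e-02, -3.57622480e-05]), 'ee_pos': array([ 187.71427984, -543.01821082,  213.21466867]), 'ee_rot': array([-1.79909905e+02, -8.07459588e-04,  1.90697532e+01]), 'force': array([ 0.68486435, -1.4895794 ,  0.13077994]), 'torque': array([-0.02295241,  0.02691378,  0.06314134]), 'gripper_force': 0.0, 'gripper_width': 90.9841151235888}
(array([[482.83047858,   0.        , 258.8097584 ],
       [  0.        , 482.83047858, 192.56730309],
       [  0.        ,   0.        ,   1.        ]]), -0.1905812858094823, array([[ 9.60332086e-04, -9.99957834e-01,  9.13283606e-03],
       [-9.98068107e-01, -1.52578701e-03, -6.21105910e-02],
       [ 6.21219068e-02, -9.05554561e-03, -9.98027487e-01]]), array([  15.91123073,  434.09041778, 1237.06887358]))
```

View pics/top0.png

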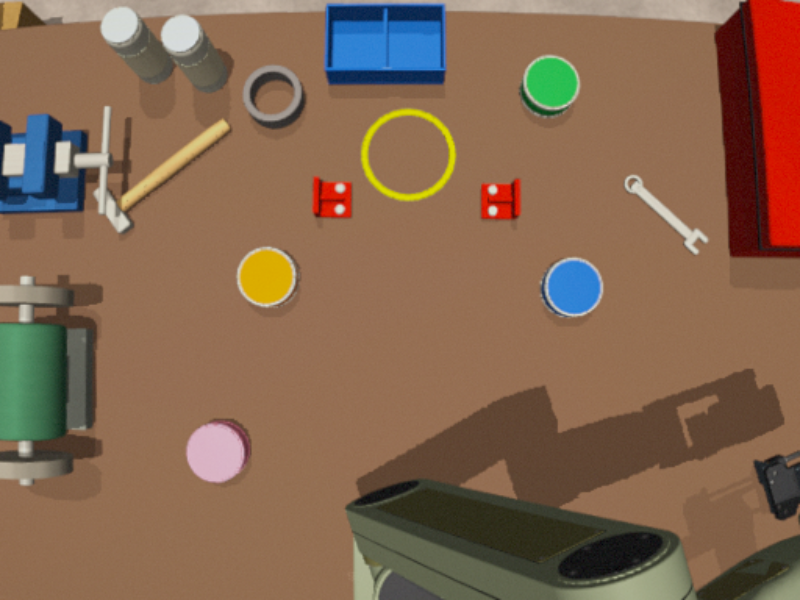

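View pics/scene0.png

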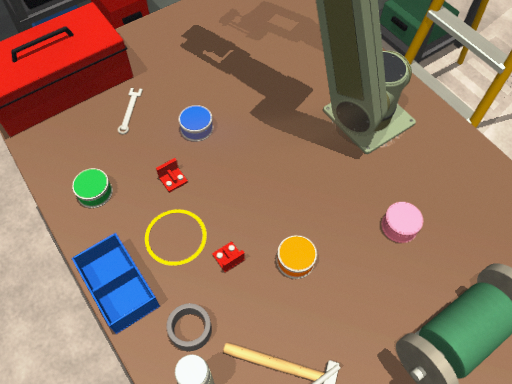

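The top view shows the orange tin at (267,277), blue at (573,287), pink decoy at (218,452), ring centre (408,154), and brackets with inner edges around x=352 and 481, y≈199 (800x600 scale).

Run:
```python
from h import *
a=cv2.imread("pics/top0raw.png"); hsv=cv2.cvtColor(a,cv2.COLOR_BGR2HSV)
def blob(lo,hi,box,z,n):
    m=cv2.inRange(hsv,lo,hi); k=np.zeros_like(m); x0,y0,x1,y1=[int(v*.64) for v in box]; k[y0:y1,x0:x1]=m[y0:y1,x0:x1]
    p=np.argwhere(k)[:,::-1].astype(np.float32); c,r=cv2.minEnclosingCircle(p); 
    print(n,len(p),c,r,p.mean(0),px2w("top",[c],z).round(1),px2w("top",[p.mean(0)],z).round(1))
blob((15,150,120),(28,255,255),(225,235,310,320),50,"orange")
blob((95,120,120),(125,255,255),(530,240,615,330),50,"blue")
blob((25,120,100),(35,255,255),(350,95,470,210),0,"ring")
s=.64
P=[(351,181),(351,216),(482,184),(482,218)]
print(px2w("top",[(x*s,y*s) for x,y in P],3).round(1))
print(px2w("top",[(218*s,452*s)],50).round(1))
```

```text
orange 887 (169.90625, 176.625) 16.910507202148438 [169.98534 176.67305] [[471.9 241.9  50. ]] [[471.8 241.7  50. ]]
blue 875 (366.72601318359375, 183.45205688476562) 16.868810653686523 [366.97827 183.352  ] [[ 455.5 -258.1   50. ]] [[ 455.7 -258.7   50. ]]
ring 795 (260.81927490234375, 98.70481872558594) 30.360177993774414 [260.77734  98.87799] [[686.   11.2   0. ]] [[685.5  11.3   0. ]]
[[ 638.4  107.2    3. ]
 [ 578.1  106.6    3. ]
 [ 634.1 -115.5    3. ]
 [ 575.4 -114.8    3. ]]
[[186.4 318.1  50. ]]
```

move_arm --motion '[[60, [0.284, 0.873, 0], [0, 0, 0.443]], [60, [0.284, 0.873, 0], [0, 0, 0.443]], [60, [0.284, 0.873, 0], [0, 0, 0.443]], [60, [0.284, 0.873, 0], [0, 0, 0.443]], [60, [0.284, 0.873, 0], [0, 0, 0.443]], [60, [0.284, 0.873, 0], [0, 0, 0.443]], [60, [0.284, 0.873, 0], [0, 0, 0.443]], [60, [0.284, 0.873, 0], [0, 0, 0.443]], [60, [0.284, 0.873, 0], [0, 0, 0.443]], [60, [0.284, 0.873, 0], [0, 0, 0.443]], [60, [0.284, 0.873, 0], [0, 0, 0.443]], [60, [0.284, 0.873, 0], [0, 0, 0.443]], [60, [0.284, 0.873, 0], [0, 0, 0.443]], [60, [0.284, 0.873, 0], [0, 0, 0.443]], [60, [0.284, 0.873, 0], [0, 0, 0.443]], [60, [0.284, 0.873, 0], [0, 0, 0.443]], [60, [0.284, 0.873, 0], [0, 0, 0.443]], [60, [0.284, 0.873, 0], [0, 0, 0.443]], [60, [0.284, 0.873, 0], [0, 0, 0.443]], [60, [0.284, 0.873, 0], [0, 0, 0.443]]]'

```text
time_s: 1.77
ee_pos: [329.7, -105.8, 213.8]
ee_rot: [-180.0, 0.0, 54.6]
force: [0.4, -1.2, 0.1]
gripper_width: 60.3
gripper_force: 0.0
```

move_arm --motion '[[60, [0.284, 0.873, 0], [0, 0, 0.443]], [60, [0.284, 0.873, 0], [0, 0, 0.443]], [60, [0.284, 0.873, 0], [0, 0, 0.443]], [60, [0.284, 0.873, 0], [0, 0, 0.443]], [60, [0.284, 0.873, 0], [0, 0, 0.443]], [60, [0.284, 0.873, 0], [0, 0, 0.443]], [60, [0.284, 0.873, 0], [0, 0, 0.443]], [60, [0.284, 0.873, 0], [0, 0, 0.443]], [60, [0.284, 0.873, 0], [0, 0, 0.443]], [60, [0.284, 0.873, 0], [0, 0, 0.443]], [60, [0.284, 0.873, 0], [0, 0, 0.443]], [60, [0.284, 0.873, 0], [0, 0, 0.443]], [60, [0.284, 0.873, 0], [0, 0, 0.443]], [60, [0.284, 0.873, 0], [0, 0, 0.443]], [60, [0.284, 0.873, 0], [0, 0, 0.443]], [60, [0.284, 0.873, 0], [0, 0, 0.443]], [60, [0.284, 0.873, 0], [0, 0, 0.443]], [60, [0.284, 0.873, 0], [0, 0, 0.443]], [60, [0.284, 0.873, 0], [0, 0, 0.443]], [60, [0.284, 0.873, 0], [0, 0, 0.443]]]'

```text
time_s: 3.43
ee_pos: [471.8, 330.5, 213.4]
ee_rot: [-180.0, 0.0, 90.0]
force: [-0.1, -0.4, -0.0]
gripper_width: 60.2
gripper_force: 0.0
```

move_arm --motion '[[60, [0, 0, -0.8], [0, 0, 0]], [60, [0, 0, -0.8], [0, 0, 0]], [60, [0, 0, -0.8], [0, 0, 0]], [60, [0, 0, -0.8], [0, 0, 0]], [60, [0, 0, -0.8], [0, 0, 0]], [60, [0, 0, -0.8], [0, 0, 0]], [60, [0, 0, -0.8], [0, 0, 0]], [60, [0, 0, -0.8], [0, 0, 0]], [60, [0, 0, -0.8], [0, 0, 0]], [60, [0, 0, -0.4], [0, 0, 0]], [60, [0, 0, -0.4], [0, 0, 0]], [60, [0, 0, 0], [0, 0, 0]]]'

```text
time_s: 4.43
ee_pos: [470.9, 328.9, 12.2]
ee_rot: [-179.8, 0.1, 89.9]
force: [-0.2, 0.8, 0.3]
gripper_width: 59.9
gripper_force: 0.0
```

move_arm --motion '[[60, [0, -0.4, 0], [0, 0, 0]], [60, [0, -0.4, 0], [0, 0, 0]], [60, [0, -0.2, 0], [0, 0, 0]], [60, [0, -0.2, 0], [0, 0, 0]], [60, [0, -0.2, 0], [0, 0, 0]], [60, [0, -0.2, 0], [0, 0, 0]], [60, [0, -0.2, 0], [0, 0, 0]], [60, [0, -0.2, 0], [0, 0, 0]], [60, [0, -0.2, 0], [0, 0, 0]], [60, [0, -0.2, 0], [0, 0, 0]], [60, [0, -0.2, 0], [0, 0, 0]], [60, [0, -0.2, 0], [0, 0, 0]], [60, [0, -0.2, 0], [0, 0, 0]], [60, [0, -0.2, 0], [0, 0, 0]]]'

```text
time_s: 5.6
ee_pos: [472.0, 249.2, 14.1]
ee_rot: [180.0, -0.0, 89.9]
force: [-0.2, 4.3, 3.7]
gripper_width: 59.9
gripper_force: 2.7
```

Run:
```python
from h import *
a=grab_frame("top"); cv2.imwrite("pics/top1.png",cv2.resize(a,(800,600)))
cv2.imwrite("pics/wrist1.png",grab_frame("wrist"))
```

```text
(no output)
```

View pics/top1.png

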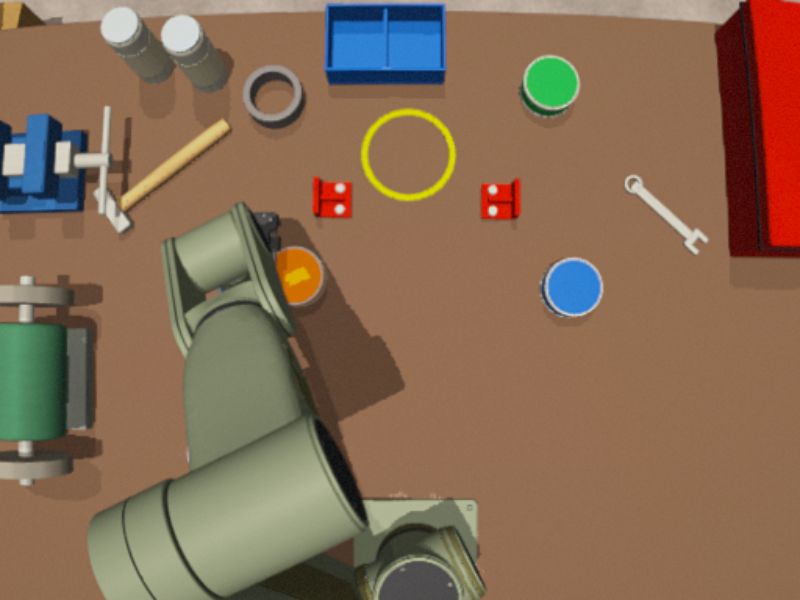

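View pics/wrist1.png

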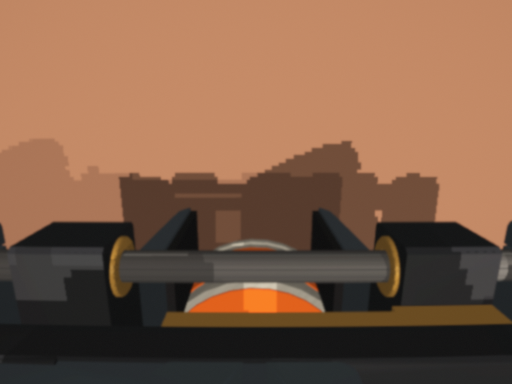

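The top view shows the tin at about (297,276), cradled squarely between the fingers. In the wrist view it is centred near column 257. I'll keep pushing.

move_arm --motion '[[60, [0, -0.2, 0], [0, 0, 0]], [60, [0, -0.2, 0], [0, 0, 0]], [60, [0, -0.2, 0], [0, 0, 0]], [60, [0, -0.2, 0], [0, 0, 0]], [60, [0, -0.2, 0], [0, 0, 0]], [60, [0, -0.2, 0], [0, 0, 0]], [60, [0, -0.2, 0], [0, 0, 0]], [60, [0, -0.2, 0], [0, 0, 0]], [60, [0, -0.2, 0], [0, 0, 0]], [60, [0, -0.2, 0], [0, 0, 0]], [60, [0, -0.2, 0], [0, 0, 0]], [60, [0, -0.2, 0], [0, 0, 0]], [60, [0, -0.2, 0], [0, 0, 0]], [60, [0, -0.2, 0], [0, 0, 0]], [60, [0, -0.2, 0], [0, 0, 0]], [60, [0, -0.2, 0], [0, 0, 0]], [60, [0, -0.2, 0], [0, 0, 0]], [60, [0, -0.2, 0], [0, 0, 0]], [60, [0, -0.2, 0], [0, 0, 0]], [60, [0, -0.2, 0], [0, 0, 0]]]'

```text
time_s: 7.37
ee_pos: [471.8, 149.0, 14.0]
ee_rot: [180.0, 0.0, 89.9]
force: [-0.1, 1.6, -1.7]
gripper_width: 59.7
gripper_force: 1.1
```

move_arm --motion '[[60, [0, -0.2, 0], [0, 0, 0]], [60, [0, -0.2, 0], [0, 0, 0]], [60, [0, -0.2, 0], [0, 0, 0]], [60, [0, -0.2, 0], [0, 0, 0]], [60, [0, -0.2, 0], [0, 0, 0]], [60, [0, -0.2, 0], [0, 0, 0]], [60, [0, -0.2, 0], [0, 0, 0]], [60, [0, -0.2, 0], [0, 0, 0]], [60, [0, -0.2, 0], [0, 0, 0]], [60, [0, -0.2, 0], [0, 0, 0]], [60, [0, -0.2, 0], [0, 0, 0]], [60, [0, -0.2, 0], [0, 0, 0]], [60, [0, -0.2, 0], [0, 0, 0]], [60, [0, -0.2, 0], [0, 0, 0]], [60, [0, -0.2, 0], [0, 0, 0]], [60, [0, -0.2, 0], [0, 0, 0]], [60, [0, -0.1, 0], [0, 0, 0]], [60, [0, -0.06, 0], [0, 0, 0]], [60, [0, 0, 0], [0, 0, 0]]]'

```text
time_s: 8.95
ee_pos: [471.9, 65.1, 14.0]
ee_rot: [180.0, 0.0, 89.9]
force: [0.4, 0.0, 0.1]
gripper_width: 60.1
gripper_force: 0.2
```

move_arm --motion '[[60, [0, 0.4, 0], [0, 0, 0]], [60, [0, 0.8, 0], [0, 0, 0]], [60, [0, 0.8, 0], [0, 0, 0]], [60, [0, 0, 0.9], [0, 0, 0]], [60, [0, 0, 0.9], [0, 0, 0]], [60, [0, 0, 0.9], [0, 0, 0]], [60, [0, 0, 0.9], [0, 0, 0]], [60, [-0.29, -0.34, 0], [0, 0, 1]], [60, [-0.29, -0.34, 0], [0, 0, 1]], [60, [-0.29, -0.34, 0], [0, 0, 1]], [60, [-0.29, -0.34, 0], [0, 0, 1]], [60, [-0.29, -0.34, 0], [0, 0, 1]], [60, [-0.29, -0.34, 0], [0, 0, 1]], [60, [-0.29, -0.34, 0], [0, 0, 1]], [60, [-0.29, -0.34, 0], [0, 0, 1]], [60, [-0.29, -0.34, 0], [0, 0, 1]], [60, [-0.29, -0.34, 0], [0, 0, 1]], [60, [-0.29, -0.34, 0], [0, 0, 1]], [60, [-0.29, -0.34, 0], [0, 0, 1]]]'

```text
time_s: 10.53
ee_pos: [384.6, 13.7, 104.1]
ee_rot: [180.0, 0.0, 138.2]
force: [0.0, -1.2, 1.0]
gripper_width: 60.0
gripper_force: 0.0
```

move_arm --motion '[[60, [0, 0, 0], [0, 0, 1]], [60, [0, 0, 0], [0, 0, 1]], [60, [0, 0, 0], [0, 0, 1]], [60, [0, 0, 0], [0, 0, 1]], [60, [0, 0, 0], [0, 0, 1]], [60, [0, 0, 0], [0, 0, 1]], [60, [0, 0, 0], [0, 0, 1]], [60, [0, 0, 0], [0, 0, 1]], [60, [0, 0, 0], [0, 0, 1]], [60, [0, 0, 0], [0, 0, 1]], [60, [0, 0, 0], [0, 0, 0.5]], [60, [0, 0, 0], [0, 0, 0]]]'

```text
time_s: 11.53
ee_pos: [385.0, 14.0, 104.1]
ee_rot: [-180.0, 0.0, -180.0]
force: [1.1, 0.8, 0.0]
gripper_width: 59.7
gripper_force: 0.0
```

Run:
```python
from h import *
print(state()["qpos"].round(1))
a=grab_frame("top"); cv2.imwrite("pics/top2raw.png",a); cv2.imwrite("pics/top2.png",cv2.resize(a,(800,600)))
```

```text
[  0.4   7.9 122.   -0.   50.1 -89.6]
```

View pics/top2.png

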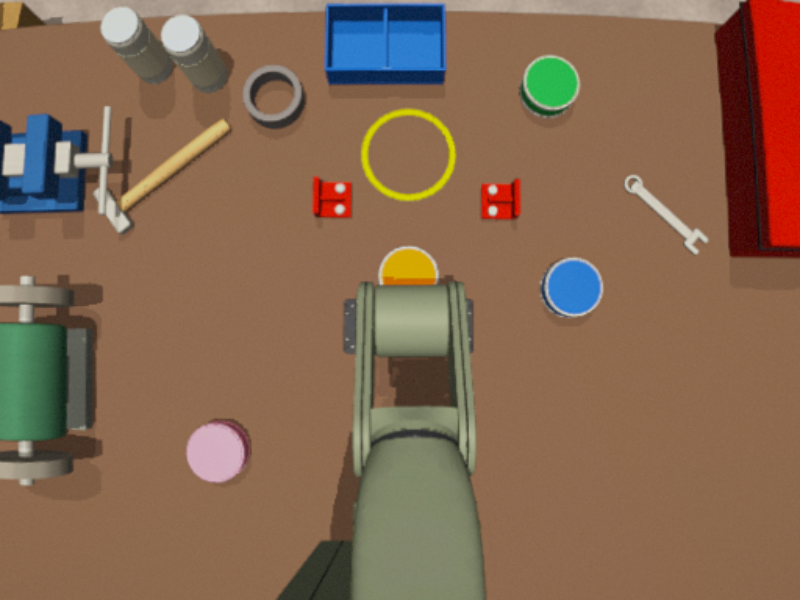

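The tin is at about (408,277), in line with the ring at (408,154). Next I descend behind it and push it straight ahead.

move_arm --motion '[[60, [0, -0.12, -0.6], [0, 0, 0]], [60, [0, 0, -0.6], [0, 0, 0]], [60, [0, 0, -0.6], [0, 0, 0]], [60, [0, 0, -0.6], [0, 0, 0]], [60, [0, 0, -0.6], [0, 0, 0]], [60, [0, 0, -0.4], [0, 0, 0]], [60, [0, 0, -0.2], [0, 0, 0]], [60, [0.2, 0, 0], [0, 0, 0]], [60, [0.2, 0, 0], [0, 0, 0]], [60, [0.2, 0, 0], [0, 0, 0]], [60, [0.2, 0, 0], [0, 0, 0]], [60, [0.2, 0, 0], [0, 0, 0]], [60, [0.2, 0, 0], [0, 0, 0]], [60, [0.2, 0, 0], [0, 0, 0]], [60, [0.2, 0, 0], [0, 0, 0]], [60, [0.2, 0, 0], [0, 0, 0]], [60, [0.2, 0, 0], [0, 0, 0]], [60, [0.2, 0, 0], [0, 0, 0]], [60, [0.2, 0, 0], [0, 0, 0]], [60, [0.2, 0, 0], [0, 0, 0]]]'

```text
time_s: 13.25
ee_pos: [450.4, 10.5, 13.9]
ee_rot: [180.0, -0.0, 179.9]
force: [-2.8, 0.1, -0.1]
gripper_width: 59.7
gripper_force: 1.7
```

move_arm --motion '[[60, [0.2, 0, 0], [0, 0, 0]], [60, [0.2, 0, 0], [0, 0, 0]], [60, [0.2, 0, 0], [0, 0, 0]], [60, [0.2, 0, 0], [0, 0, 0]], [60, [0.2, 0, 0], [0, 0, 0]], [60, [0.2, 0, 0], [0, 0, 0]], [60, [0.2, 0, 0], [0, 0, 0]], [60, [0.2, 0, 0], [0, 0, 0]], [60, [0.2, 0, 0], [0, 0, 0]], [60, [0.2, 0, 0], [0, 0, 0]], [60, [0.2, 0, 0], [0, 0, 0]], [60, [0.2, 0, 0], [0, 0, 0]], [60, [0.2, 0, 0], [0, 0, 0]], [60, [0.2, 0, 0], [0, 0, 0]], [60, [0.2, 0, 0], [0, 0, 0]], [60, [0.2, 0, 0], [0, 0, 0]], [60, [0.2, 0, 0], [0, 0, 0]], [60, [0.2, 0, 0], [0, 0, 0]], [60, [0.2, 0, 0], [0, 0, 0]], [60, [0.2, 0, 0], [0, 0, 0]]]'

```text
time_s: 14.92
ee_pos: [550.3, 10.5, 14.0]
ee_rot: [180.0, -0.0, 179.9]
force: [-2.0, -0.8, -0.9]
gripper_width: 59.7
gripper_force: 1.4
```

move_arm --motion '[[60, [0.2, 0, 0], [0, 0, 0]], [60, [0.2, 0, 0], [0, 0, 0]], [60, [0.2, 0, 0], [0, 0, 0]], [60, [0.2, 0, 0], [0, 0, 0]], [60, [0.2, 0, 0], [0, 0, 0]], [60, [0.2, 0, 0], [0, 0, 0]], [60, [0.2, 0, 0], [0, 0, 0]], [60, [0.2, 0, 0], [0, 0, 0]], [60, [0.2, 0, 0], [0, 0, 0]], [60, [0.2, 0, 0], [0, 0, 0]], [60, [0.2, 0, 0], [0, 0, 0]], [60, [0.1, 0, 0], [0, 0, 0]], [60, [0, 0, 0], [0, 0, 0]]]'

```text
time_s: 16.0
ee_pos: [608.6, 10.6, 14.1]
ee_rot: [180.0, 0.1, 179.9]
force: [0.1, -0.0, -0.9]
gripper_width: 59.8
gripper_force: 0.1
```

Run:
```python
from h import *
a=grab_frame("top"); cv2.imwrite("pics/top3.png",cv2.resize(a[40:240,130:400],(800,593)))
```

```text
(no output)
```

View pics/top3.png

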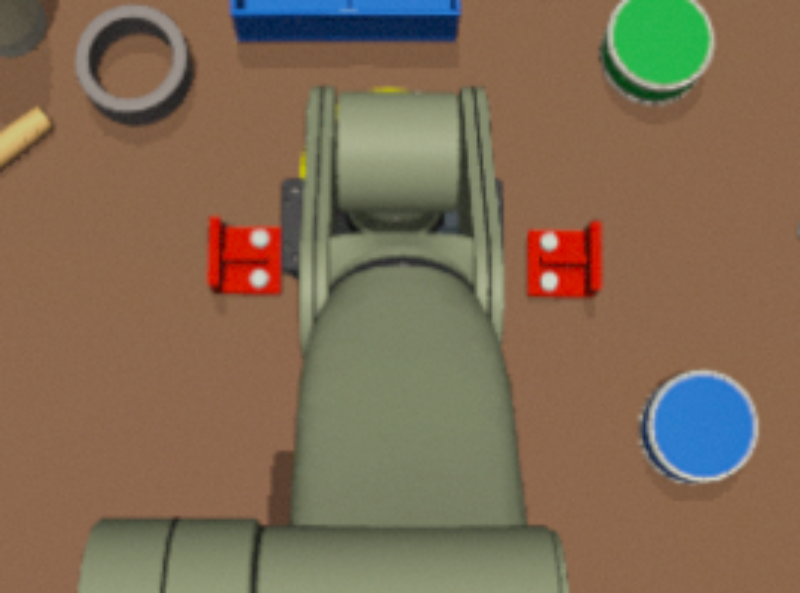

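The arm hides the tin in this view, but the fingers are clear of the brackets. I'll finish the last 24 mm, then retreat and look.

move_arm --motion '[[60, [0.16, 0, 0], [0, 0, 0]], [60, [0.16, 0, 0], [0, 0, 0]], [60, [0.16, 0, 0], [0, 0, 0]], [60, [0.16, 0, 0], [0, 0, 0]], [60, [0.16, 0, 0], [0, 0, 0]], [60, [0.1, 0, 0], [0, 0, 0]], [60, [0.04, 0, 0], [0, 0, 0]], [60, [0, 0, 0], [0, 0, 0]]]'

```text
time_s: 16.72
ee_pos: [631.4, 10.5, 14.0]
ee_rot: [180.0, 0.0, 179.9]
force: [-2.1, 0.6, 2.4]
gripper_width: 60.1
gripper_force: 1.4
```

move_arm --motion '[[60, [-0.3, 0, 0], [0, 0, 0]], [60, [-0.6, 0, 0], [0, 0, 0]], [60, [-1, 0, 0], [0, 0, 0]], [60, [-1, 0, 0.5], [0, 0, 0]], [60, [-1, 0, 0.5], [0, 0, 0]], [60, [-1, 0, 0.5], [0, 0, 0]], [60, [-1, 0, 0.5], [0, 0, 0]], [60, [-1, 0, 0.5], [0, 0, 0]], [60, [-1, 0, 0.5], [0, 0, 0]], [60, [-1, 0, 0.5], [0, 0, 0]], [60, [-0.5, 0, 0], [0, 0, 0]], [60, [0, 0, 0], [0, 0, 0]], [60, [0, 0, 0], [0, 0, 0]]]'

```text
time_s: 17.8
ee_pos: [396.6, 10.5, 101.5]
ee_rot: [180.0, 0.1, 179.9]
force: [0.5, -0.7, -0.4]
gripper_width: 59.5
gripper_force: 0.0
```

Run:
```python
from h import *
a=grab_frame("top"); cv2.imwrite("pics/top4.png",cv2.resize(a[40:240,130:400],(800,593)))
hsv=cv2.cvtColor(a,cv2.COLOR_BGR2HSV); m=cv2.inRange(hsv,(5,150,100),(24,255,255)); m[:, :220]=0; m[:,310:]=0; m[150:]=0
m=cv2.morphologyEx(m,cv2.MORPH_OPEN,np.ones((3,3)))
p=np.argwhere(m)[:,::-1].astype(np.float32); c,r=cv2.minEnclosingCircle(p); print(len(p),c,r,p.mean(0),px2w("top",[c,p.mean(0)],50).round(1))
```

```text
849 (261.4565124511719, 93.35869598388672) 16.62480354309082 [261.4523   93.55948] [[687.1  10.2  50. ]
 [686.5  10.2  50. ]]
```

View pics/top4.png

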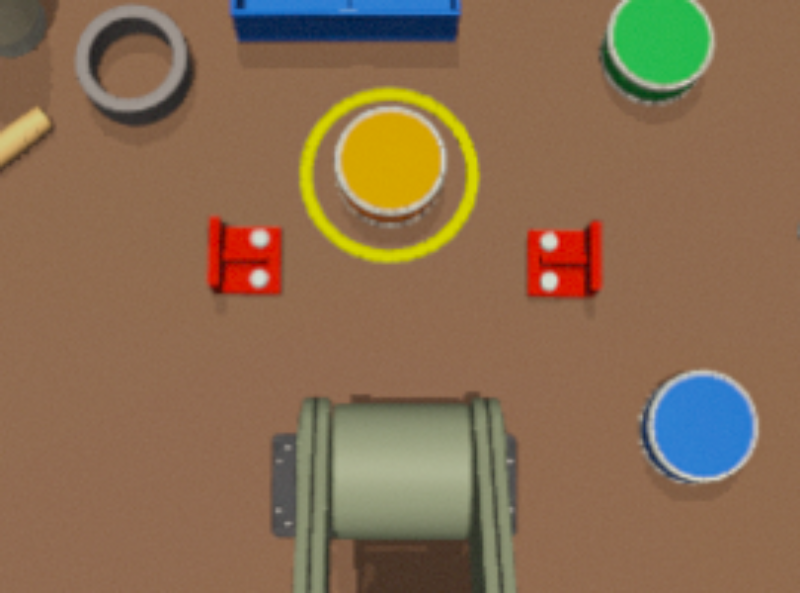

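The tin measures (687,10) and the ring centre (686,11). The picture shows the tin at (390,162), inside the ring, with the blue tin unmoved.

```bash
python3 -c "
from workcell import *
print(job_done())"
```

```text
the job is handed in; nothing more can be done
None
```

The job is handed in (no verdict came back): the orange tin went through the gap and stands about 1 mm from the ring's centre by the top camera, I saw no sign of bracket contact, the blue tin looks unmoved, and the robot is clear.

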